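# Spin the lure drying wheel to even speed and park it at the pointer

### The job

The freshly finished lures are on the drying wheel. Take the crank handle and turn the wheel anticlockwise (seen from above), bring the wheel itself to about 20 turns a minute and keep it steady at that speed for six seconds, then bring it gently to rest with its index tongue at the fixed pointer and let go. Never let the wheel race past 30 turns a minute or turn it backwards, keep off the lures, and leave everything else on the bench where it is.

Things in the scene. Friction and masses are not known exactly. Their poses are not given: they have to be found in the camera images.
- wheel (a joint): The drying wheel: level aluminium disc 260 mm across, 20 mm thick, vertical axle. Rad, counted on over whole turns; grows anticlockwise seen from above; 0 (or any whole multiple of 2 pi) = index tongue exactly at the pointer. Nominal inertia 0.038 kg m2 (can be 35% off); total dry drag nominally 0.07 N m (can be half to double), which holds it still once stopped.
- crank (a joint): Angle of the light crank relative to the wheel, rad, anticlockwise positive, endless; 0 = handle towards the index tongue. A grease coupling is all that joins them: torque on the wheel = 0.06 N m per rad/s of this joint's speed. So the wheel lags the crank (nominally by 1.2 rad/s when steady), coasts on when the crank stops, and has no fixed angle to it.
- stand: Plywood board 370 x 360 x 18 mm fixed to the table, wheel in its middle; origin under its centre, x axis towards the pointer, a small dark steel bracket (16 mm wide, top 60 mm above the table) in the middle of the +x edge with its tip pointing inwards at the axle. At the -y edge stands the steel guide of the drag shoe.
- axis (a point): Centre of the wheel's top face, on the axle, 56 mm above the table. The hub rises from here to 86 mm above the table and the crank's hub on it to 112 mm. The wheel should turn at 2.1 rad/s (20 turns a minute); up to 0.3 rad/s either way is still steady enough.
- grip (a point): Where to grip the crank handle: on the axis of an upright dark wooden sleeve, 26 mm in diameter, spanning 113 to 177 mm above the table; this point is 150 mm up and 60 mm from the axle, on a steel crank arm 20 mm wide whose top is 109 mm up. The sleeve turns freely on its pin: a gripper holding it can go round and keep its own heading.
- mark (a point): Outer end of the index tongue: a dark steel bar, 14 mm wide, 14 mm thick, that sticks out of the wheel's edge by 23 mm, at half the wheel's thickness; the only thing on the edge. This point is 153 mm from the axle, 46 mm above the table.
- pointer (a point): Fixed spot just inside the pointer's tip, 153 mm from the axle, 46 mm above the table. The end of the index tongue comes to lie here when the wheel is parked; up to 15 mm off counts as parked.
- shoe: Drag shoe: aluminium block 30 x 30 x 50 mm, nominally 0.145 kg, riding loose in a steel guide (walls 64 to 100 mm above the table) on the wheel's rim, 115 mm from the axle; its top is 106 mm above the table. Its weight and friction make the drag, and differ each time. Leave it alone.
- lures: Five turned wooden lures, 22 mm across, upright on pins on the wheel, 60 degrees apart, 80 mm from the axle, tops 94 mm above the table; the sixth place, on the side of the index tongue, is empty. They go round with the wheel; origin on the axle at the wheel's top face. Not to be touched.
- spool: Black spool, 36 mm across, 40 mm high, standing on a far corner of the wheel's board (board top 18 mm). Origin at its underside. Leave alone.
- jar: Amber jar, 38 mm across, 55 mm high, on the other far corner of the board. Origin at its underside. Leave alone.
- crock: White crock, 90 mm across, 100 mm high, on the right of the table. Leave alone.
- driver: Screwdriver lying on the left. Leave alone.
- brush: Brush lying on the right. Leave alone.
- bin: Open grey bin 120 x 90 x 50 mm on the left. Leave alone.
- can: Can 60 mm across, 90 mm high, on the left, near the robot. Leave alone.

How it is judged:
By the outcome, as a careful person would: the job done as asked, in the order asked, and still so for the second after the job is handed in, with the robot touching nothing.
It also fails if it takes over 64 s, if anything falls off the work surface, if the arm or the gripper's body presses on something with over 40 N, if the wrist force passes 120 N, or if a joint passes its speed limit or range.

### The arm

A 6-joint arm with a two-finger parallel gripper is mounted at the origin on the work surface. World frame = base frame: x ahead of the robot, y to its left, z up, the work surface at z = 0. Lengths are in m, angles in rad, forces in N, time in s.
With the tool pointing down it reaches from about 0.4 to 0.825 m from the base axis. Payload 7 kg.
Tool frame: the origin (TCP) lies between the finger pads; the fingertips stand 22 mm ahead of it and the grasp point (between the pads) lies 3 mm ahead of it (tcp_to_tips is the distance from the TCP to the fingertips, in m); z points along the fingers, y is the line along which they close (so a half turn about z gives the same grasp; the last joint's range is limited). The gripper opens to 85 mm and grips with 20 to 120 N. Pads are 22 mm wide; open, the fingers measure 114 mm over their backs; the gripper's body (76 mm by 85 mm) begins 54 mm behind the grasp point. The pads swing forward as they close: fully open they stand 13 mm farther back than shut.
Start: joints at [-1.037, 0.359, 0.012, 0, -1.224, -0.288], TCP at [0.164, -0.655, 0.253] pointing down, gripper open.
Joint ranges: [-3.07, 3.07], [-1.43, 2.12], [-1.02, 1.25], [-3.03, 1.67], [-3.05, -0], [-3.03, 3.03]. Speed limits (rad/s): [2.39, 2.39, 3.01, 3.14, 3.14, 3.14].

### API

Orientations are given as a unit quaternion [x, y, z, w].
In Python, from plant import * gives the robot as it stands. The module is installed in compiled form; this text tells all that it offers.
- The arm moves only by the shell command python3 -m creep 'ROWS' [FORCE]. ROWS is JSON, a list that holds one entry, the list of rows, each a list of 7 numbers: the shift along the tool's x, y, z in cm, then the turn, a rotation vector about the tool's x, y, z in rad, then the closure, from -1 (fully open) to 1 (shut). A call has 1 to 5 rows; each row is the pose to reach, as a shift and turn from the pose commanded when the call began, along the tool's axes at that moment; what a row does not reach only later rows make up. A row lasts 1/12 s, in which the tool goes at most 41.7 mm and 7.16 degrees, less where a joint would pass 70% of its speed; a pose out of reach is approached as far as the arm can. A call with a gripper value outside its range is refused whole. The fingers move at their own pace and stop on an object; FORCE is the grip in N (left out, the last holds). Time passes only in rows, so rows that repeat a pose let the fingers close. It gives the time, the measured TCP pose, the force, the opening and the grip force at its end, in the units of the state.
- get_obs(): the state, without advancing time (a new reading comes with each control period).
- capture(name): name is "scene" or "top" or "wrist"; returns a dict with "img" (400x640x3 uint8, red, green, blue), "range_z" (400x640 float32, m along the optical axis (not along the pixel's ray), 0 where there is no reading), "fovy" (degrees; the focal length in pixels is half the picture's height over the tangent of half this angle, whatever the lens; pixels are square), "cx", "cy" (the principal point, pixels), "k1" (the pictures are not rectified: a ray, as slopes to the right and down, at radius r is drawn at 1 + k1 r^2 times it, then the intrinsics apply), "rvec" (rotation vector, rad) and "tvec" (3), from world to camera coordinates, as OpenCV has them. Camera axes: x right, y down, z forward; pixel columns grow to the right and rows downward; lengths in m; the calibration is good to about 2 mm. A picture is of the moment at which its call begins.
- close_job(): hands the job in; it is judged then, once.
Trained networks look in the newest picture that a camera, given by its name, has taken for a name from the list of things; names that differ only in an ending like _2 or _b are one class to them, and where a whole thing is asked for, a point or a joint stands for the part that bears it (a point fixed in the world has none). Each returns a list of dicts, best first, with "confidence" (0 to 1); they miss things now and then, are a little off and sometimes report something else, mostly with a low value. They report only what shows in the picture. A call takes as long as a camera call.
- outline_of(camera, target): "region" (400x640 bool, what is visible of it) and "rect" ([left, top, right, bottom] in pixels, round what is visible of it).
The state is a dict: "time_s": time; "joint_pos": joint angles; "joint_velocities": joint speeds; "effort": joint torques, N m; "eef_pos": TCP position; "tool_rot": TCP orientation; "force": force on the tool from outside, world axes, zero at the start; "moment": the same for the moment, N m; "grip_width": finger opening in m; "gripper_force": force on a finger pad.
Only numpy, scipy, OpenCV 4.12 (cv2) and the standard library are available. Lean on these libraries where they do the work, as an engineer would, in place of code of your own. Each camera call takes 0.05 s, during which the arm holds its last target. There are 200 camera calls.

## Working session

There is one attempt and no reset: what is moved stays moved. The work goes in short steps, Python scripts to look and compute and a shell command to move; the robot and the scene stay as the last step left them, time stands still between calls to the robot, and variables do not carry over. Pictures are saved under pics/ and viewed, at most 10 in all, crops included, and the job is handed in when it is done.

```bash
mkdir -p pics
cat > h.py <<'E'
from plant import *
import numpy as np, cv2
def K(c):
    f=200/np.tan(np.radians(c['fovy'])/2); return np.array([[f,0,c['cx']],[0,f,c['cy']],[0,0,1.]]),np.array([c['k1'],0,0,0,0.])
def pts(c,mask=None):
    """world xyz for pixels of the mask, from depth"""
    k,d=K(c); R=cv2.Rodrigues(np.array(c['rvec'],float))[0]; t=np.array(c['tvec'],float)
    m=(c['range_z']>0) if mask is None else mask&(c['range_z']>0)
    v,u=np.nonzero(m)
    n=cv2.undistortPoints(np.stack([u,v],1).astype(float)[:,None],k,d)[:,0]
    z=c['range_z'][v,u].astype(float)
    return (np.c_[n*z[:,None],z]-t)@R,u,v
def proj(c,P):
    k,d=K(c); return cv2.projectPoints(np.array(P,float).reshape(-1,3),np.array(c['rvec'],float),np.array(c['tvec'],float),k,d)[0][:,0]
def save(c,n): cv2.imwrite('pics/'+n,c['img'][:,:,::-1])
E
python3 - <<'E'
from h import *
o=get_obs(); print(o['time_s'],o['eef_pos'],o['tool_rot'],o['force'])
ims=[]
for n in('scene','top'):
    c=capture(n); save(c,n+'.png'); ims.append(cv2.resize(c['img'],(560,350)))
    for t in('stand','wheel','mark','grip','crank','lures','shoe'):
        r=outline_of(n,t)
        for q in r[:2]:
            P,u,v=pts(c,q['region']); 
            if len(P): print(n,t,round(q['confidence'],2),np.round(q['rect']),np.round(np.median(P,0),3),np.round(np.percentile(P,2,0),3),np.round(np.percentile(P,98,0),3))
    np.savez(n+'.npz',**{k:np.array(x) for k,x in c.items()})
E
```

```text
0.0 [ 0.16412159 -0.65426822  0.25234575] [-1.22532809e-01  9.92464100e-01  8.29623783e-04 -1.79939315e-04] [-0.9658247  -0.36164747 -0.91356973]
scene stand 0.96 [231. 183. 373. 281.] [ 0.6   -0.093  0.021] [ 0.372 -0.249  0.008] [0.734 0.097 0.116]
scene wheel 0.87 [266. 186. 340. 252.] [ 0.582 -0.082  0.055] [ 0.436 -0.186  0.042] [0.672 0.043 0.163]
scene mark 0.91 [265. 186. 341. 255.] [ 0.582 -0.082  0.055] [ 0.428 -0.186  0.018] [0.672 0.045 0.162]
scene grip 0.82 [292. 193. 309. 218.] [ 0.61  -0.082  0.13 ] [ 0.532 -0.092  0.091] [ 0.62  -0.066  0.186]
scene crank 0.53 [293. 194. 312. 217.] [ 0.609 -0.083  0.126] [ 0.534 -0.092  0.086] [ 0.62  -0.069  0.186]
scene lures 0.77 [275. 189. 325. 224.] [ 0.546 -0.071  0.087] [ 0.471 -0.156  0.054] [0.629 0.015 0.097]
scene lures 0.74 [232. 180. 375. 282.] [ 0.601 -0.094  0.021] [ 0.371 -0.249  0.005] [0.735 0.1   0.114]
scene shoe 0.47 [257. 209. 267. 215.] [ 0.542 -0.187  0.104] [ 0.525 -0.2    0.097] [ 0.554 -0.173  0.109]
top stand 0.91 [276. 158. 380. 262.] [ 0.531 -0.064  0.023] [ 0.367 -0.239  0.013] [0.72  0.106 0.108]
top w
[... 207 characters left out ...]
9 [292. 171. 360. 241.] [ 0.543 -0.064  0.057] [ 0.429 -0.175  0.05 ] [0.663 0.047 0.116]
top grip 0.66 [322. 183. 334. 207.] [ 0.575 -0.073  0.115] [ 0.532 -0.084  0.105] [ 0.61  -0.055  0.192]
top grip 0.24 [148. 219. 177. 256.] [0.428 0.545 0.012] [0.364 0.486 0.002] [0.489 0.589 0.057]
top crank 0.59 [322. 183. 333. 208.] [ 0.565 -0.073  0.114] [ 0.532 -0.083  0.104] [ 0.61  -0.055  0.191]
top lures 0.71 [158. 190. 190. 226.] [0.518 0.477 0.026] [0.48  0.442 0.003] [0.592 0.554 0.034]
top shoe 0.55 [357. 204. 364. 212.] [ 0.537 -0.183  0.106] [ 0.523 -0.198  0.102] [ 0.552 -0.169  0.112]
top shoe 0.17 [276. 156. 381. 261.] [ 0.532 -0.066  0.023] [ 0.368 -0.239  0.013] [0.721 0.106 0.108]
```

View pics/top.png

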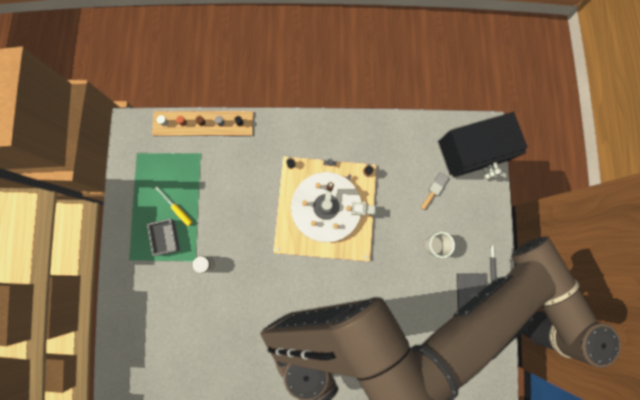

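View pics/scene.png

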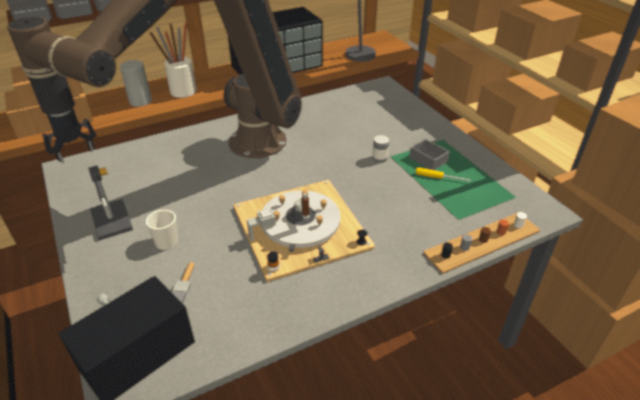

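Run:
```python
from h import *
for n in('top','scene'):
    c=dict(np.load(n+'.npz')); P,u,v=pts(c)
    near=np.hypot(P[:,0]-.546,P[:,1]+.064)<.22
    P,u,v=P[near],u[near],v[near]
    w=P[(abs(P[:,2]-.056)<.006)&(np.hypot(P[:,0]-.546,P[:,1]+.064)<.15)]
    C,r=cv2.minEnclosingCircle(w[:,:2].astype(np.float32)); print(n,'circle',C,r,'medz',np.median(w[:,2]))
    h=P[(P[:,2]>.15)]; print('handle',len(h),h.mean(0),np.percentile(h,[5,95],0))
    C=np.array([.546,-.064])
    r=np.hypot(*(P[:,:2]-C).T); a=np.degrees(np.arctan2(P[:,1]-C[1],P[:,0]-C[0]))
    l=(P[:,2]>.075)&(P[:,2]<.1)&(r>.06)&(r<.1); 
    hh=np.histogram(a[l],np.arange(-180,181,15))[0]; print('lures',hh)
    for lo,hi,z0,z1 in((.138,.155,.04,.062),(.155,.2,.04,.066)):
        l=(P[:,2]>z0)&(P[:,2]<z1)&(r>lo)&(r<hi); print(lo,[(int(x),round(float(y),3),round(float(z),3),int(uu),int(vv)) for x,y,z,uu,vv in zip(a[l],r[l],P[l,2],u[l],v[l])][:30])
    b=P[(abs(P[:,2]-.018)<.006)]; print('board rect',cv2.minAreaRect(b[:,:2].astype(np.float32)))
c=dict(np.load('top.npz')); s=dict(np.load('scene.npz'))
A=cv2.resize(c['img'][150:270,270:390],(480,480),interpolation=cv2.INTER_CUBIC); B=cv2.resize(s['img'][175:290,225:380],(320,237),interpolation=cv2.INTER_CUBIC)
im=np.zeros((480,800,3),np.uint8); im[:,:480]=A; im[:237,480:]=B; cv2.imwrite('pics/crop.png',im[:,:,::-1])
```

```text
top circle (0.5542424321174622, -0.0721881091594696) 0.1377880722284317 medz 0.05676515929672484
handle 53 [ 0.60376183 -0.07695629  0.17707488] [[ 0.59379462 -0.08653808  0.15761891]
 [ 0.6151374  -0.06618018  0.19215685]]
lures [ 0 23  6  0  1 37  4  0  0  0  0  0  2 26  0  0  0 25  1  0  0 22  5  0]
0.138 [(-35, 0.155, 0.052, 349, 173), (-35, 0.149, 0.053, 348, 174), (-36, 0.152, 0.05, 349, 174), (-37, 0.153, 0.057, 350, 174), (-36, 0.146, 0.054, 348, 175), (-37, 0.15, 0.047, 349, 175), (-38, 0.151, 0.05, 350, 175), (-39, 0.152, 0.056, 351, 175), (-35, 0.14, 0.054, 347, 176), (-37, 0.142, 0.055, 348, 176), (-38, 0.145, 0.054, 349, 176), (-39, 0.147, 0.056, 350, 176), (-40, 0.149, 0.057, 351, 176), (-37, 0.14, 0.054, 348, 177), (-39, 0.141, 0.057, 349, 177), (-40, 0.144, 0.056, 350, 177), (-38, 0.138, 0.048, 348, 178), (-39, 0.14, 0.049, 349, 178)]
0.155 [(-4, 0.181, 0.061, 329, 158), (-5, 0.182, 0.06, 330, 158), (-6, 0.183, 0.058, 331, 158), (-3, 0.179, 0.054, 328, 159), (-4, 0.179, 0.056, 329, 159), (-5, 0.178, 0.059, 330, 159), (-7, 0.179, 0.058, 331, 159), (-8, 0.178, 0.065, 33
[... 2295 characters left out ...]
 230), (38, 0.194, 0.058, 357, 230), (38, 0.198, 0.06, 358, 230), (-93, 0.182, 0.05, 248, 231), (-88, 0.183, 0.062, 249, 231), (-89, 0.179, 0.059, 250, 231), (-90, 0.175, 0.054, 251, 231), (37, 0.196, 0.058, 357, 231), (38, 0.198, 0.056, 358, 231), (-89, 0.182, 0.055, 249, 232), (-89, 0.179, 0.053, 250, 232), (-89, 0.176, 0.053, 251, 232), (-89, 0.173, 0.052, 252, 232), (36, 0.193, 0.054, 356, 232), (36, 0.198, 0.058, 357, 232), (-90, 0.182, 0.049, 249, 233), (-89, 0.18, 0.051, 250, 233), (-87, 0.178, 0.054, 251, 233), (-88, 0.174, 0.05, 252, 233), (34, 0.196, 0.057, 356, 233)]
board rect ((0.5473966002464294, -0.07070611417293549), (0.3606671690940857, 0.3774561882019043), 85.3137435913086)
```

View pics/crop.png

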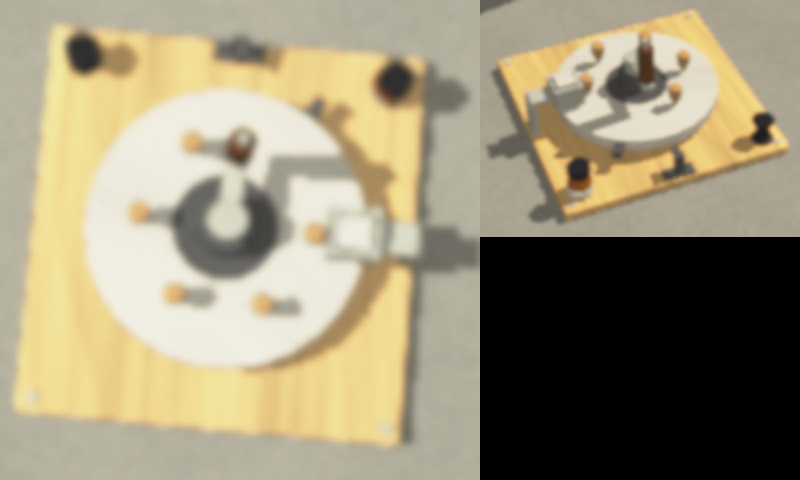

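```bash
python3 -m creep '[[[-3.13,2.49,0,0,0,0,-1],[-6.26,4.97,0,0,0,0,-1],[-9.39,7.46,0,0,0,0,-1],[-12.5,9.94,0,0,0,0,-1],[-15.65,12.43,0,0,0,0,-1]]]' 40
python3 -m creep '[[[-3.13,2.49,0,0,0,0,-1],[-6.26,4.97,0,0,0,0,-1],[-9.39,7.46,0,0,0,0,-1],[-12.5,9.94,0,0,0,0,-1],[-15.65,12.43,0,0,0,0,-1]]]'
python3 -m creep '[[[-3.13,2.49,0,0,0,0.05,-1],[-6.26,4.97,0,0,0,0.1,-1],[-9.39,7.46,0,0,0,0.15,-1],[-12.5,9.94,0,0,0,0.2,-1],[-15.65,12.43,0,0,0,0.2457,-1]]]'
python3 - <<'E'
from h import *
from scipy.spatial.transform import Rotation as Ro
o=get_obs(); print(o['time_s'],o['eef_pos'],o['tool_rot'],Ro.from_quat(o['tool_rot']).as_matrix().round(3).tolist(),o['joint_pos'])
c=capture('wrist'); save(c,'w1.png'); np.savez('w1.npz',**{k:np.array(x) for k,x in c.items()})
E
```

```text
time_s: 1.22
eef_pos: [0.2864, -0.4946, 0.2534]
tool_rot: [-0.122, 0.992, -0.0, 0.0]
force: [0.4, -0.7, -0.5]
grip_width: 0.0852
gripper_force: 0.0
time_s: 1.63
eef_pos: [0.4082, -0.3357, 0.2537]
tool_rot: [-0.123, 0.992, -0.0, 0.0]
force: [1.1, -0.2, 0.9]
grip_width: 0.0853
gripper_force: 0.0
time_s: 2.05
eef_pos: [0.5297, -0.1769, 0.2538]
tool_rot: [0.001, 1.0, -0.0, 0.0]
force: [0.9, -1.4, -1.1]
grip_width: 0.0853
gripper_force: 0.0
2.05 [ 0.52975    -0.17686789  0.25376471] [ 1.05883193e-03  9.99999347e-01 -1.58803669e-05  4.28886619e-04] [[-1.0, 0.002, 0.001], [0.002, 1.0, -0.0], [-0.001, -0.0, -1.0]] [ 2.83629546e-02  1.66987713e-01 -2.48151836e-01  6.22932912e-05
 -1.15480031e+00 -1.60130209e+00]
```

View pics/w1.png

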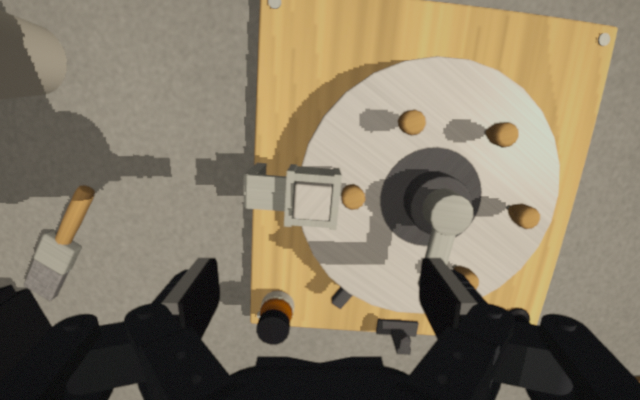

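```bash
cat >> h.py <<'E'
from scipy.optimize import least_squares
def wheelfit(c,C0=(.547,-.072)):
    P,u,v=pts(c); C=np.array(C0,float); w=P[abs(P[:,2]-.056)<.005]
    for _ in range(6):
        d=w[:,:2]-C; r=np.hypot(*d.T); a=np.arctan2(d[:,1],d[:,0]); b=((a+np.pi)/(2*np.pi)*90).astype(int)
        q=np.array([d[b==i][np.argmax(np.where(r[b==i]<.142,r[b==i],0))] for i in range(90) if (b==i).sum()>5])
        q=q[abs(np.hypot(*q.T)-.130)<.012]
        s=least_squares(lambda x:np.hypot(q[:,0]-x[0],q[:,1]-x[1])-x[2],[0,0,.13],loss='soft_l1',f_scale=.001).x; C=C+s[:2]
    return C,s[2],len(q)
def tongue(c,C):
    """tongue direction (rad, world), range 135..155 mm, z 44..60 mm"""
    P,u,v=pts(c); d=P[:,:2]-C; r=np.hypot(*d.T); rgb=c['img'][v,u].astype(int)
    m=(r>.135)&(r<.155)&(P[:,2]>.043)&(P[:,2]<.062)&(rgb.max(1)<110)
    return np.arctan2(*d[m].mean(0)[::-1]) if m.sum()>5 else None, m.sum()
def lurefit(c,C,R=None):
    P,u,v=pts(c); d=P[:,:2]-C; r=np.hypot(*d.T)
    rgb=c['img'][v,u].astype(int); m=(P[:,2]>.070)&(P[:,2]<.099)&(r>.06)&(r<.1)&(rgb[:,0]-rgb[:,2]>50)
    return np.arctan2(d[m,1],d[m,0])
E
python3 - <<'E'
from h import *
c=dict(np.load('w1.npz'))
C,r,n=wheelfit(c); print('wheel',C,r,n,'tongue',tongue(c,C),np.degrees(tongue(c,C)[0]))
P,u,v=pts(c); d=P[:,:2]-C; rr=np.hypot(*d.T); a=np.degrees(np.arctan2(d[:,1],d[:,0]))
h=abs(P[:,2]-.112)<.004; h&=rr<.03; print('hub',P[h].mean(0),h.sum())
m=(rr>.155)&(rr<.19)&(P[:,2]>.045)&(P[:,2]<.068)&(abs(a+5)<12); print('pointer',m.sum(),P[m].mean(0),np.degrees(np.arctan2(*d[m].mean(0)[::-1])))
b=P[(abs(P[:,2]-.018)<.003)&(rr<.27)]; print(cv2.minAreaRect(b[:,:2].astype(np.float32)))
al=(P[:,2]>.104)&(P[:,2]<.113)&(rr>.025)&(rr<.07);print('arm',al.sum(),np.degrees(np.arctan2(*d[al].mean(0)[::-1])))
print(np.histogram(np.degrees(lurefit(c,C)),np.arange(-180,181,10))[0])
for n in('scene','top'):
    k=dict(np.load(n+'.npz')); print(n,wheelfit(k))
E
```

```text
wheel [ 0.54635262 -0.06920192] 0.12933884421469194 79 tongue (np.float64(-0.6547455097985263), np.int64(187)) -37.51415436659705
hub [ 0.5494307  -0.07022337  0.11198921] 1716
pointer 305 [ 0.71471442 -0.08456627  0.0587216 ] -5.214251145246044
((0.5463428497314453, -0.06872154772281647), (0.36064958572387695, 0.3704372048377991), 85.40133666992188)
arm 417 -11.2165504777388
[  0  96 376   3   0   0   0 127 292   1   0   0   0   0   0   0   0   0
   0   0 138   6   0   0   0  58 291  13   0   0   0  70 358   5   0   0]
scene (array([ 0.54847781, -0.07099131]), np.float64(0.12935595888466092), 79)
top (array([ 0.54639162, -0.06842429]), np.float64(0.12847007172171962), 84)
```

```bash
python3 -m creep '[[[-2.5,3.3,0,0,0,0,-1],[-5.1,6.6,0,0,0,0,-1],[-7.6,9.9,0,0,0,0,-1],[-7.6,9.9,0,0,0,0,-1],[-7.6,9.9,0,0,0,0,-1]]]' 20
python3 - <<'E'
from h import *
o=get_obs(); print(o['time_s'],o['eef_pos'],o['joint_pos'])
c=capture('wrist'); save(c,'w2.png'); np.savez('w2.npz',**{k:np.array(x) for k,x in c.items()})
C,r,n=wheelfit(c); print(C,r,n,tongue(c,C)); C=np.array([.547,-.0695])
P,u,v=pts(c); d=P[:,:2]-C; rr=np.hypot(*d.T)
for nm,m in(('top',(P[:,2]>.17)&(P[:,2]<.19)&(rr<.09)&(rr>.03)),('side',(P[:,2]>.125)&(P[:,2]<.19)&(rr<.09)&(rr>.03)),('hub',(abs(P[:,2]-.112)<.003)&(rr<.03))):
    if m.sum(): print(nm,m.sum(),P[m].mean(0),np.percentile(P[m],[3,97],0).round(4).tolist(),u[m].mean(),v[m].mean())
s=capture('scene'); np.savez('s2.npz',**{k:np.array(x) for k,x in s.items()}); save(s,'s2.png'); print(tongue(s,C))
E
```

```text
time_s: 2.52
eef_pos: [0.6058, -0.0779, 0.2526]
tool_rot: [-0.001, 1.0, -0.0, -0.0]
force: [-0.7, -0.0, -0.6]
grip_width: 0.0853
gripper_force: 0.0
2.5167 [ 0.60581888 -0.07787845  0.2525685 ] [ 1.91525564e-01  2.55082895e-01 -1.36776465e-01 -7.33364485e-05
 -1.17989433e+00 -1.75930601e+00]
[ 0.54680685 -0.06883833] 0.12904611088446286 70 (np.float64(-0.6437051352797778), np.int64(176))
top 1100 [ 0.60262795 -0.07846556  0.17763581] [[0.5936, -0.0894, 0.1724], [0.6156, -0.0673, 0.1865]] 318.78545454545457 218.80818181818182
side 1636 [ 0.60028007 -0.07845289  0.16850038] [[0.5931, -0.0896, 0.1306], [0.6147, -0.0672, 0.1845]] 318.83863080684597 211.37836185819071
hub 2087 [ 0.5499246  -0.0697369   0.11214072] [[0.5319, -0.0839, 0.1093], [0.5738, -0.0541, 0.114]] 330.798754192621 124.62290368950647
(np.float64(-0.6286658186040255), np.int64(21))
```

View pics/w2.png

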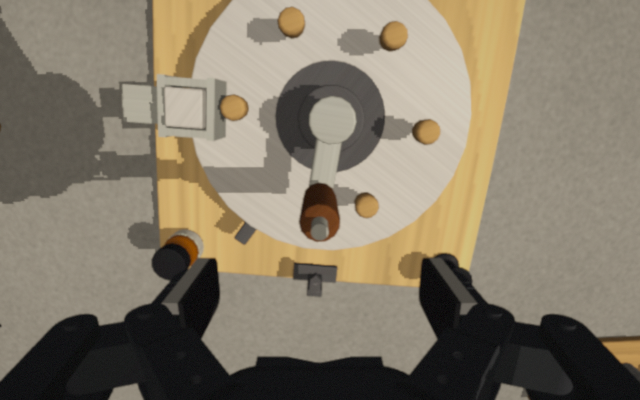

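View pics/s2.png

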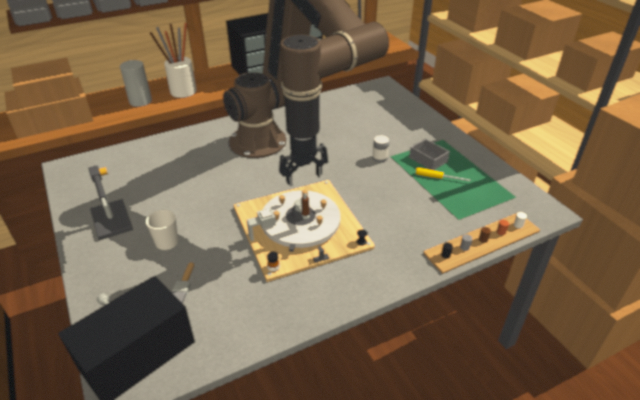

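```bash
python3 -m creep '[[[0,0.1,3.5,0,0,0,-1],[0,0.1,7,0,0,0,-1],[0,0.1,9.9,0,0,0,-0.5],[0,0.1,9.9,0,0,0,0.3],[0,0.1,9.9,0,0,0,0.3]]]' 20
python3 -m creep '[[[0,0,0,0,0,0,0.3],[0,0,0,0,0,0,0.4],[0,0,0,0,0,0,0.5],[0,0,0,0,0,0,1],[0,0,0,0,0,0,1]]]' 20
python3 - <<'E'
from h import *
o=get_obs(); print(o['time_s'],o['eef_pos'],o['force'],o['moment'],o['grip_width'],o['gripper_force'])
C=np.array([.5468,-.0692])
for n in('wrist','scene'):
    c=capture(n); print(n,tongue(c,C)); np.savez(n+'3.npz',**{k:np.array(x) for k,x in c.items()}); save(c,n+'3.png')
    print(np.histogram(np.degrees(lurefit(c,C)),np.arange(-180,181,10))[0])
E
```

```text
time_s: 3.03
eef_pos: [0.6038, -0.08, 0.154]
tool_rot: [0.0, 1.0, -0.0, -0.001]
force: [0.4, -0.4, 0.9]
grip_width: 0.0515
gripper_force: 0.0
time_s: 3.45
eef_pos: [0.6063, -0.0788, 0.1569]
tool_rot: [-0.0, 1.0, -0.0, 0.002]
force: [-0.7, -0.5, 7.6]
grip_width: 0.0251
gripper_force: 20.6
3.45 [ 0.6062802  -0.07882397  0.15687729] [-0.72768933 -0.49280821  7.60329164] [0.06931712 0.25223368 0.05516816] 0.025131680395355918 20.591676235198975
wrist (np.float64(-0.6426614962249292), np.int64(302))
[  0   0   0   0   0   0   0 376 955   7   0   0   0   0   0   0   0   0
   0 139 715  34   0   0   0 192 859  24   0   0   0 221 234   0   0   0]
scene (np.float64(-0.6301006838882767), np.int64(20))
[ 0  6 30  3  0  0  0  1 24  6  0  0  0  0  0  0  0  0  0 16 22  1  0  0
  0 17 17  0  0  0  0  5  0  0  0  0]
```

```bash
python3 -m creep '[[[-0.03,0.47,-0.1,0,0,0,1],[-0.07,0.94,-0.2,0,0,0,1],[0,1.88,-0.3,0,0,0,1],[0.22,2.79,-0.3,0,0,0,1],[0.58,3.66,-0.3,0,0,0,1]]]' 20
python3 -m creep '[[[0.49,0.80,0,0,0,0,1],[1.10,1.52,0,0,0,0,1],[1.82,2.13,0,0,0,0,1],[2.62,2.62,0,0,0,0,1],[3.49,2.98,0,0,0,0,1]]]'
python3 - <<'E'
from h import *
o=get_obs(); print(o['time_s'],o['eef_pos'],o['force'],o['moment'],o['grip_width'],o['gripper_force'])
C=np.array([.5468,-.0692])
for n in('wrist',):
    c=capture(n); print(n,tongue(c,C)); np.savez(n+'4.npz',**{k:np.array(x) for k,x in c.items()}); save(c,n+'4.png')
    print(np.histogram(np.degrees(lurefit(c,C)),np.arange(-180,181,10))[0])
E
```

```text
time_s: 3.97
eef_pos: [0.6003, -0.041, 0.1572]
tool_rot: [-0.0, 1.0, 0.0, 0.001]
force: [4.7, 0.4, -6.2]
grip_width: 0.0254
gripper_force: 20.8
time_s: 4.38
eef_pos: [0.5641, -0.0109, 0.1572]
tool_rot: [-0.0, 1.0, 0.001, 0.0]
force: [2.9, 1.8, -4.5]
grip_width: 0.0255
gripper_force: 20.9
4.3833 [ 0.56410471 -0.01090564  0.15718338] [ 2.94273507  1.76721233 -4.46800369] [ 0.97527019 -0.83724372 -0.00578606] 0.025461958790664062 20.946351885795593
wrist (None, np.int64(0))
[  0   0   0 473 583   0   0   0   0 331 484   0   0   0   0   0   0   0
   0   0   0   0   0   0   0   0   0 254 787   0   0   0   0 553 776   0]
```

```bash
cat >> h.py <<'E'
def rows(ph,steps,n=5):
    ph=np.radians(ph); steps=np.radians(steps); i=0
    while i<len(steps):
        s=np.cumsum(steps[i:i+n])+ph; x=-6*(np.cos(s)-np.cos(ph)); y=6*(np.sin(s)-np.sin(ph))
        print('; '.join(f'{a:.2f},{b:.2f}' for a,b in zip(x,y)),' ->',round(np.degrees(s[-1])%360,1)); ph=s[-1]; i+=n
def wang(c,C=(.5468,-.0692),pred=None):
    """wheel angle (rad, rel. to pointer at -5 deg), lures mod 60 deg + gap"""
    P,u,v=pts(c); d=P[:,:2]-np.array(C); r=np.hypot(*d.T); rgb=c['img'][v,u].astype(int)
    m=(P[:,2]>.084)&(P[:,2]<.099)&(r>.06)&(r<.1)&(rgb[:,0]-rgb[:,2]>40); a=np.arctan2(d[m,1],d[m,0])
    b=np.angle(np.exp(6j*a).mean())/6
    cnt=[int((abs(np.angle(np.exp(1j*(a-b-k*np.pi/3))))<.2).sum()) for k in range(6)]
    return np.degrees(b)+5,cnt,[round(float(np.degrees(b)+5+60*k)%360,1) for k in range(6)]
E
python3 - <<'E'
from h import *
for f in('w1','w2','wrist3','wrist4'):
    c=dict(np.load(f+'.npz')); print(f,wang(c))
rows(72,[15]*24,4)
E
```

```text
w1 (np.float64(29.018624738277747), [175, 428, 492, 509, 448, 0], [29.0, 89.0, 149.0, 209.0, 269.0, 329.0])
w2 (np.float64(28.258747107497705), [443, 501, 604, 640, 563, 0], [28.3, 88.3, 148.3, 208.3, 268.3, 328.3])
wrist3 (np.float64(28.086176738407076), [981, 1230, 587, 0, 1327, 0], [28.1, 88.1, 148.1, 208.1, 268.1, 328.1])
wrist4 (np.float64(-13.746574980005718), [0, 0, 1080, 1358, 1235, 1019], [346.3, 46.3, 106.3, 166.3, 226.3, 286.3])
1.54,0.29; 3.10,0.16; 4.58,-0.36; 5.87,-1.25  -> 132.0
1.02,-1.19; 1.69,-2.60; 1.98,-4.14; 1.85,-5.71  -> 192.0
-0.52,-1.48; -1.41,-2.77; -2.60,-3.78; -4.01,-4.46  -> 252.0
-1.54,-0.29; -3.10,-0.16; -4.58,0.36; -5.87,1.25  -> 312.0
-1.02,1.19; -1.69,2.60; -1.98,4.14; -1.85,5.71  -> 12.0
0.52,1.48; 1.41,2.77; 2.60,3.78; 4.01,4.46  -> 72.0
```

```bash
cat > look.py <<'E'
from h import *
import sys
n=sys.argv[1]; o=get_obs(); c=capture('wrist'); np.savez('L'+n+'.npz',**{k:np.array(x) for k,x in c.items()}); save(c,'L'+n+'.png')
print(n,o['time_s'],o['eef_pos'].round(4),np.round(o['force'],1),wang(c))
E
python3 -m creep '[[[1.54,0.29,0.1,0,0,0,1],[3.10,0.16,0.2,0,0,0,1],[4.58,-0.36,0.2,0,0,0,1],[5.87,-1.25,0.2,0,0,0,1]]]' |grep force
python3 -m creep '[[[1.02,-1.19,0,0,0,0,1],[1.69,-2.60,0,0,0,0,1],[1.98,-4.14,0,0,0,0,1],[1.85,-5.71,0,0,0,0,1]]]'|grep force
python3 -m creep '[[[-0.52,-1.48,0,0,0,0,1],[-1.41,-2.77,0,0,0,0,1],[-2.60,-3.78,0,0,0,0,1],[-4.01,-4.46,0,0,0,0,1]]]'|grep force
python3 look.py 1
python3 -m creep '[[[-1.54,-0.29,0,0,0,0,1],[-3.10,-0.16,0,0,0,0,1],[-4.58,0.36,0,0,0,0,1],[-5.87,1.25,0,0,0,0,1]]]'|grep force
python3 look.py 2
python3 -m creep '[[[-1.02,1.19,0,0,0,0,1],[-1.69,2.60,0,0,0,0,1],[-1.98,4.14,0,0,0,0,1],[-1.85,5.71,0,0,0,0,1]]]'|grep force
python3 -m creep '[[[0.52,1.48,0,0,0,0,1],[1.41,2.77,0,0,0,0,1],[2.60,3.78,0,0,0,0,1],[4.01,4.46,0,0,0,0,1]]]'|grep force
python3 look.py 3
```

```text
force: [5.2, -4.6, 1.6]
gripper_force: 21.6
force: [10.0, 4.4, 0.2]
gripper_force: 21.4
force: [4.0, 17.3, 6.9]
gripper_force: 22.4
1 5.4333 [ 0.5291 -0.1263  0.1568] [ 4.  17.3  6.9] (np.float64(5.873708982249849), [0, 0, 1089, 1236, 1063, 0], [5.9, 65.9, 125.9, 185.9, 245.9, 305.9])
force: [-4.8, 5.6, 11.3]
gripper_force: 22.4
2 5.8167 [ 0.5862 -0.1144  0.1567] [-4.8  5.6 11.3] (np.float64(-17.40252689602474), [0, 1001, 0, 1369, 1395, 1115], [342.6, 42.6, 102.6, 162.6, 222.6, 282.6])
force: [2.5, -1.0, 6.4]
gripper_force: 22.0
force: [2.2, 1.2, 7.2]
gripper_force: 22.0
3 6.5333 [ 0.5658 -0.0113  0.1569] [2.2 1.2 7.2] (np.float64(-6.527311121040849), [22, 0, 1118, 0, 1222, 985], [353.5, 53.5, 113.5, 173.5, 233.5, 293.5])
```

```bash
cat > model.py <<'E'
import numpy as np
from scipy.optimize import least_squares
def sim(J,D,seg,w0=0.,th0=0.,lag=0.02,b=.06,dt=.001):
    """seg: list of (duration, crank speed); returns theta, omega at segment ends and full omega"""
    w,th,wc=w0,th0,0.; out=[];tr=[]
    wc=seg[0][1] if w0 else 0.
    for T,s in seg:
        for _ in range(int(round(T/dt))):
            wc+=(s-wc)*dt/lag if lag else 0
            tq=b*(wc-w)
            if w<=1e-9 and abs(tq)<=D: w=0
            else: w=max(0,w+(tq-D)/J*dt)
            th+=w*dt; tr.append(w)
        out.append((th,w))
    return np.array(out),np.array(tr)
R=1/12; d=np.pi/180*12
seg=[(2*R,4.5*d),(8*R,9*d),(.05,0),(12*R,15*d),(.05,0),(4*R,15*d),(.05,0),(8*R,15*d)]
obs=np.radians([18.3,98,134.7,205.6]); idx=[1,3,5,7]
if __name__=='__main__':
    f=lambda p:sim(np.exp(p[0]),np.exp(p[1]),seg)[0][idx,0]-obs
    s=least_squares(f,np.log([.038,.07]),diff_step=.02); J,D=np.exp(s.x); print(J,D,np.degrees(s.fun)); print(sim(J,D,seg)[0][:,1],'lag',D/.06)
E
python3 model.py
```

```text
0.020703209165609367 0.06945021628100038 [-3.61943733  0.51855552  0.49409291 -0.09653667]
[0.         0.61470171 0.4621353  1.89092407 1.62384783 1.78256182
 1.53012289 1.89412065] lag 1.1575036046833398
```

```bash
python3 -c "
from h import *
rows(72,[24]+[15.5]*24); print(); rows(72+24+24*15.5,[24.8]+[15.5]*24)"
```

```text
2.48,0.26; 4.05,-0.12; 5.46,-0.91; 6.61,-2.05; 7.42,-3.46  -> 158.0
0.40,-1.57; 0.36,-3.19; -0.10,-4.74; -0.97,-6.10; -2.16,-7.19  -> 235.5
-1.45,-0.73; -3.03,-1.04; -4.65,-0.92; -6.17,-0.38; -7.49,0.56  -> 313.0
-1.02,1.25; -1.68,2.73; -1.91,4.34; -1.70,5.94; -1.08,7.43  -> 30.5
1.00,1.27; 2.31,2.23; 3.82,2.80; 5.43,2.95; 7.02,2.66  -> 108.0

2.22,-1.30; 3.25,-2.55; 3.91,-4.03; 4.15,-5.63; 3.95,-7.24  -> 194.8
-0.62,-1.49; -1.62,-2.77; -2.92,-3.73; -4.43,-4.31; -6.04,-4.46  -> 272.3
-1.59,0.28; -3.05,0.98; -4.27,2.04; -5.17,3.39; -5.66,4.93  -> 349.8
-0.07,1.62; 0.30,3.19; 1.07,4.61; 2.19,5.78; 3.59,6.60  -> 67.3
1.56,0.42; 3.18,0.40; 4.74,-0.05; 6.12,-0.89; 7.22,-2.08  -> 144.8
```

```bash
python3 -m creep '[[[2.48,0.31,-0.1,0,0,0,1],[4.05,-0.07,-0.1,0,0,0,1],[5.46,-0.86,-0.1,0,0,0,1],[6.61,-2.00,-0.1,0,0,0,1],[7.42,-3.41,-0.1,0,0,0,1]]]'|grep ^force
python3 -m creep '[[[0.40,-1.57,0,0,0,0,1],[0.36,-3.19,0,0,0,0,1],[-0.10,-4.74,0,0,0,0,1],[-0.97,-6.10,0,0,0,0,1],[-2.16,-7.19,0,0,0,0,1]]]'|grep ^force
python3 -m creep '[[[-1.45,-0.73,0,0,0,0,1],[-3.03,-1.04,0,0,0,0,1],[-4.65,-0.92,0,0,0,0,1],[-6.17,-0.38,0,0,0,0,1],[-7.49,0.56,0,0,0,0,1]]]'|grep ^force
python3 -m creep '[[[-1.02,1.25,0,0,0,0,1],[-1.68,2.73,0,0,0,0,1],[-1.91,4.34,0,0,0,0,1],[-1.70,5.94,0,0,0,0,1],[-1.08,7.43,0,0,0,0,1]]]'|grep ^force
python3 -m creep '[[[1.00,1.27,0,0,0,0,1],[2.31,2.23,0,0,0,0,1],[3.82,2.80,0,0,0,0,1],[5.43,2.95,0,0,0,0,1],[7.02,2.66,0,0,0,0,1]]]'|grep ^force
python3 look.py 4
python3 -m creep '[[[2.22,-1.30,0,0,0,0,1],[3.25,-2.55,0,0,0,0,1],[3.91,-4.03,0,0,0,0,1],[4.15,-5.63,0,0,0,0,1],[3.95,-7.24,0,0,0,0,1]]]'|grep ^force
python3 -m creep '[[[-0.62,-1.49,0,0,0,0,1],[-1.62,-2.77,0,0,0,0,1],[-2.92,-3.73,0,0,0,0,1],[-4.43,-4.31,0,0,0,0,1],[-6.04,-4.46,0,0,0,0,1]]]'|grep ^force
python3 -m creep '[[[-1.59,0.28,0,0,0,0,1],[-3.05,0.98,0,0,0,0,1],[-4.27,2.04,0,0,0,0,1],[-5.17,3.39,0,0,0,0,1],[-5.66,4.93,0,0,0,0,1]]]'|grep ^force
python3 -m creep '[[[-0.07,1.62,0,0,0,0,1],[0.30,3.19,0,0,0,0,1],[1.07,4.61,0,0,0,0,1],[2.19,5.78,0,0,0,0,1],[3.59,6.60,0,0,0,0,1]]]'|grep ^force
python3 -m creep '[[[1.56,0.42,0,0,0,0,1],[3.18,0.40,0,0,0,0,1],[4.74,-0.05,0,0,0,0,1],[6.12,-0.89,0,0,0,0,1],[7.22,-2.08,0,0,0,0,1]]]'|grep ^force
python3 look.py 5
python3 -c "
from h import *
rows(144.8,[24.8]+[15.5]*24)"
```

```text
force: [13.9, -5.6, -6.3]
force: [7.6, 13.9, -0.7]
force: [-2.8, 2.2, 5.0]
force: [1.8, -0.0, 3.5]
force: [3.4, -6.0, 2.4]
4 8.6667 [ 0.5267 -0.0115  0.157 ] [ 3.4 -6.   2.4] (np.float64(11.531366743693138), [0, 0, 1066, 1251, 988, 371], [11.5, 71.5, 131.5, 191.5, 251.5, 311.5])
force: [11.0, 4.6, -4.7]
force: [-1.0, 14.6, 7.8]
force: [-0.4, -1.0, 5.4]
force: [0.9, 0.0, 4.3]
force: [9.4, -6.1, 0.7]
5 10.8 [ 0.4962 -0.0349  0.1571] [ 9.4 -6.1  0.7] (np.float64(-18.662430923250042), [0, 0, 376, 1047, 1051, 556], [341.3, 41.3, 101.3, 161.3, 221.3, 281.3])
1.00,-2.38; 1.07,-3.99; 0.71,-5.57; -0.05,-6.99; -1.18,-8.16  -> 231.6
-1.39,-0.82; -2.95,-1.25; -4.57,-1.24; -6.13,-0.80; -7.51,0.05  -> 309.1
-1.11,1.18; -1.86,2.61; -2.20,4.20; -2.10,5.81; -1.58,7.34  -> 26.6
0.91,1.34; 2.15,2.38; 3.62,3.05; 5.22,3.31; 6.83,3.13  -> 104.1
1.50,-0.60; 2.79,-1.58; 3.77,-2.87; 4.36,-4.38; 4.54,-5.99  -> 181.6
```

```bash
python3 -c "
from h import *
rows(144.8,[24,15,15,15,15]);rows(228.8,[15]*24,4)"
```

```text
0.98,-2.29; 1.08,-3.86; 0.78,-5.39; 0.08,-6.80; -0.95,-7.97  -> 228.8
-1.30,-0.87; -2.79,-1.37; -4.35,-1.47; -5.89,-1.17  -> 288.8
-1.40,0.69; -2.58,1.73; -3.45,3.03; -3.95,4.51  -> 348.8
-0.10,1.56; 0.21,3.10; 0.90,4.50; 1.93,5.68  -> 48.8
1.30,0.87; 2.79,1.37; 4.35,1.47; 5.89,1.17  -> 108.8
1.40,-0.69; 2.58,-1.73; 3.45,-3.03; 3.95,-4.51  -> 168.8
0.10,-1.56; -0.21,-3.10; -0.90,-4.50; -1.93,-5.68  -> 228.8
```

```bash
python3 -m creep '[[[0.93,-2.24,0,0,0,0,1],[1.03,-3.81,0,0,0,0,1],[0.73,-5.34,0,0,0,0,1],[0.03,-6.75,0,0,0,0,1],[-1.00,-7.92,0,0,0,0,1]]]'|grep ^force
python3 -m creep '[[[-1.30,-0.87,0,0,0,0,1],[-2.79,-1.37,0,0,0,0,1],[-4.35,-1.47,0,0,0,0,1],[-5.89,-1.17,0,0,0,0,1]]]'|grep ^force
python3 -m creep '[[[-1.40,0.69,0,0,0,0,1],[-2.58,1.73,0,0,0,0,1],[-3.45,3.03,0,0,0,0,1],[-3.95,4.51,0,0,0,0,1]]]'|grep ^force
python3 -m creep '[[[-0.10,1.56,0,0,0,0,1],[0.21,3.10,0,0,0,0,1],[0.90,4.50,0,0,0,0,1],[1.93,5.68,0,0,0,0,1]]]'|grep ^force
python3 -m creep '[[[1.30,0.87,0,0,0,0,1],[2.79,1.37,0,0,0,0,1],[4.35,1.47,0,0,0,0,1],[5.89,1.17,0,0,0,0,1]]]'|grep ^force
python3 -m creep '[[[1.40,-0.69,0,0,0,0,1],[2.58,-1.73,0,0,0,0,1],[3.45,-3.03,0,0,0,0,1],[3.95,-4.51,0,0,0,0,1]]]'|grep ^force
python3 -m creep '[[[0.10,-1.56,0,0,0,0,1],[-0.21,-3.10,0,0,0,0,1],[-0.90,-4.50,0,0,0,0,1],[-1.93,-5.68,0,0,0,0,1]]]'|grep ^force
python3 -m creep '[[[-1.30,-0.87,0,0,0,0,1],[-2.79,-1.37,0,0,0,0,1],[-4.35,-1.47,0,0,0,0,1],[-5.89,-1.17,0,0,0,0,1]]]'|grep ^force
python3 -m creep '[[[-1.40,0.69,0,0,0,0,1],[-2.58,1.73,0,0,0,0,1],[-3.45,3.03,0,0,0,0,1],[-3.95,4.51,0,0,0,0,1]]]'|grep ^force
python3 -m creep '[[[-0.10,1.56,0,0,0,0,1],[0.21,3.10,0,0,0,0,1],[0.90,4.50,0,0,0,0,1],[1.93,5.68,0,0,0,0,1]]]'|grep ^force
python3 -m creep '[[[1.30,0.87,0,0,0,0,1],[2.79,1.37,0,0,0,0,1],[4.35,1.47,0,0,0,0,1],[5.89,1.17,0,0,0,0,1]]]'|grep ^force
python3 -m creep '[[[1.40,-0.69,0,0,0,0,1],[2.58,-1.73,0,0,0,0,1],[3.45,-3.03,0,0,0,0,1],[3.95,-4.51,0,0,0,0,1]]]'|grep ^force
python3 -m creep '[[[0.10,-1.56,0,0,0,0,1],[-0.21,-3.10,0,0,0,0,1],[-0.90,-4.50,0,0,0,0,1],[-1.93,-5.68,0,0,0,0,1]]]'|grep ^force
python3 -m creep '[[[-1.30,-0.87,0,0,0,0,1],[-2.79,-1.37,0,0,0,0,1],[-4.35,-1.47,0,0,0,0,1],[-5.89,-1.17,0,0,0,0,1]]]'|grep ^force
python3 -m creep '[[[-1.40,0.69,0,0,0,0,1],[-2.58,1.73,0,0,0,0,1],[-3.45,3.03,0,0,0,0,1],[-3.95,4.51,0,0,0,0,1]]]'|grep ^force
python3 -m creep '[[[-0.10,1.56,0,0,0,0,1],[0.21,3.10,0,0,0,0,1],[0.90,4.50,0,0,0,0,1],[1.93,5.68,0,0,0,0,1]]]'|grep ^force
python3 -m creep '[[[1.30,0.87,0,0,0,0,1],[2.79,1.37,0,0,0,0,1],[4.35,1.47,0,0,0,0,1],[5.89,1.17,0,0,0,0,1]]]'|grep ^force
python3 -m creep '[[[1.40,-0.69,0,0,0,0,1],[2.58,-1.73,0,0,0,0,1],[3.45,-3.03,0,0,0,0,1],[3.95,-4.51,0,0,0,0,1]]]'|grep ^force
python3 -m creep '[[[0.10,-1.56,0,0,0,0,1],[-0.21,-3.10,0,0,0,0,1],[-0.90,-4.50,0,0,0,0,1],[-1.93,-5.68,0,0,0,0,1]]]'|grep ^force
python3 look.py 6
```

```text
force: [6.7, 10.1, 1.9]
force: [-4.5, 10.4, 10.2]
force: [-1.3, -0.8, 7.0]
force: [2.4, -1.1, 7.2]
force: [1.8, -3.3, 5.9]
force: [9.0, -0.5, 2.2]
force: [6.8, 10.2, 3.9]
force: [-4.6, 12.1, 13.1]
force: [-1.6, -0.5, 9.6]
force: [0.7, -1.3, 8.3]
force: [2.0, -2.7, 7.7]
force: [8.7, -0.5, 2.0]
force: [7.8, 10.4, 3.2]
force: [-5.1, 11.6, 11.7]
force: [-1.4, -0.8, 9.1]
force: [1.9, 0.3, 7.6]
force: [1.8, -2.5, 7.3]
force: [8.2, -0.6, 1.3]
force: [7.5, 10.4, 4.2]
6 17.2667 [ 0.5076 -0.1145  0.1571] [ 7.5 10.4  4.2] (np.float64(-15.26541412462064), [0, 0, 941, 1135, 1059, 0], [344.7, 44.7, 104.7, 164.7, 224.7, 284.7])
```

```bash
cat > m2.py <<'E'
from model import *
seg2=seg+[(.05,0),(R,24*d),(24*R,15.5*d),(.05,0),(R,24.8*d),(24*R,15.5*d),(.05,0),(R,24*d),(76*R,15*d),(.05,0)]
obs2=np.radians([18.3,98,134.7,205.6,463.6,733.4,1516.8]); idx2=[1,3,5,7,10,13,16]
W=np.array([.5,1,1,1,1,1,1])
f=lambda p:(sim(np.exp(p[0]),np.exp(p[1]),seg2,lag=np.exp(p[2]))[0][idx2,0]-obs2)*W
s=least_squares(f,np.log([.035,.062,.03]),diff_step=.02); J,D,L=np.exp(s.x)
if __name__=='__main__':
    print(J,D,L,np.degrees(s.fun)); o,tr=sim(J,D,seg2,lag=L); print(o[-1],o[-2]); i=len(tr)-50-6333; print('steady min/max last 6.3s',tr[i:-50].min(),tr[i:-50].max(),'max',tr.max())
    for Jx in(J,.03,.04):
        w=o[-1,1]
        for n in(4,8):
            st=[24]+[15]*3+list(np.linspace(15,6,30))+[6]*40
            oo,t=sim(Jx,D,[(R,x*d) for x in st],w0=w,th0=np.radians(50.5),lag=L)
        print(Jx,[(k+1,round(float(np.degrees(a)),0),round(float(b),2)) for k,(a,b) in enumerate(oo)][3::5])
E
python3 m2.py
```

```text
model.py:12: RuntimeWarning: overflow encountered in scalar divide
  else: w=max(0,w+(tq-D)/J*dt)
model.py:9: RuntimeWarning: overflow encountered in scalar divide
  wc+=(s-wc)*dt/lag if lag else 0
model.py:12: RuntimeWarning: invalid value encountered in scalar add
  else: w=max(0,w+(tq-D)/J*dt)
model.py:9: RuntimeWarning: invalid value encountered in scalar add
  wc+=(s-wc)*dt/lag if lag else 0
  cost_new = 0.5 * np.dot(f_new, f_new)
  return J.T.dot(f)
Traceback (most recent call last):
  File "m2.py", line 6, in <module>
    s=least_squares(f,np.log([.035,.062,.03]),diff_step=.02); J,D,L=np.exp(s.x)
ValueError: array must not contain infs or NaNs
```

```bash
sed -i 's/^s=least.*/s=least_squares(f,np.log([.035,.062,.03]),diff_step=.02,bounds=(np.log([.024,.05,.01]),np.log([.052,.08,.06]))); J,D,L=np.exp(s.x)/' m2.py; python3 m2.py
```

```text
0.030147743952074865 0.06276307820651017 0.010000898311716787 [-2.15772166 -3.68121782 -2.39378997  0.37242679  3.3570747   2.30299562
 -1.70737841]
[26.54262882  1.8493711 ] [26.44335472  2.09554174]
steady min/max last 6.3s 2.095541740721272 2.2051251362430837 max 2.2311828423453326
0.030147743952074865 [(4, 91.0, 2.16), (9, 142.0, 2.04), (14, 188.0, 1.81), (19, 227.0, 1.52), (24, 260.0, 1.22), (29, 285.0, 0.9), (34, 302.0, 0.58), (39, 313.0, 0.37), (44, 321.0, 0.28), (49, 327.0, 0.24), (54, 333.0, 0.22), (59, 338.0, 0.22), (64, 343.0, 0.21), (69, 348.0, 0.21), (74, 353.0, 0.21)]
0.03 [(4, 91.0, 2.17), (9, 142.0, 2.04), (14, 188.0, 1.81), (19, 227.0, 1.52), (24, 260.0, 1.21), (29, 285.0, 0.9), (34, 302.0, 0.57), (39, 313.0, 0.37), (44, 321.0, 0.28), (49, 327.0, 0.24), (54, 332.0, 0.22), (59, 338.0, 0.22), (64, 343.0, 0.21), (69, 348.0, 0.21), (74, 353.0, 0.21)]
0.04 [(4, 90.0, 2.12), (9, 140.0, 2.04), (14, 186.0, 1.85), (19, 227.0, 1.6), (24, 262.0, 1.31), (29, 290.0, 1.01), (34, 310.0, 0.69), (39, 323.0, 0.47), (44, 333.0, 0.35), (49, 340.0, 0.29), (54, 347.0, 0.25), (59, 352.0, 0.23), (64, 358.0, 0.22), (69, 363.0, 0.22), (74, 368.0, 0.21)]
```

```bash
python3 -c "
from h import *
s=[24]+[15]*3+list(np.linspace(15,6,30))+[6]; rows(228.8,s)"
```

```text
-2.18,-1.22; -3.72,-1.48; -5.28,-1.34; -6.75,-0.79; -8.03,0.11  -> 312.8
-0.98,1.18; -1.63,2.54; -1.91,3.98; -1.84,5.41; -1.44,6.76  -> 23.1
0.68,1.19; 1.59,2.18; 2.67,2.92; 3.85,3.40; 5.07,3.63  -> 85.7
1.21,-0.03; 2.36,-0.30; 3.41,-0.76; 4.32,-1.40; 5.08,-2.17  -> 140.6
0.59,-0.87; 1.02,-1.79; 1.27,-2.74; 1.37,-3.69; 1.31,-4.61  -> 187.6
-0.18,-0.87; -0.48,-1.67; -0.87,-2.40; -1.33,-3.04; -1.85,-3.59  -> 226.9
-0.56,-0.46; -1.14,-0.84; -1.73,-1.13; -2.32,-1.35; -2.93,-1.50  -> 258.8
```

```bash
python3 -m creep '[[[-2.18,-1.22,0,0,0,0,1],[-3.72,-1.48,0,0,0,0,1],[-5.28,-1.34,0,0,0,0,1],[-6.75,-0.79,0,0,0,0,1],[-8.03,0.11,0,0,0,0,1]]]'|grep ^force
python3 -m creep '[[[-0.98,1.18,0,0,0,0,1],[-1.63,2.54,0,0,0,0,1],[-1.91,3.98,0,0,0,0,1],[-1.84,5.41,0,0,0,0,1],[-1.44,6.76,0,0,0,0,1]]]'|grep ^force
python3 -m creep '[[[0.68,1.19,0,0,0,0,1],[1.59,2.18,0,0,0,0,1],[2.67,2.92,0,0,0,0,1],[3.85,3.40,0,0,0,0,1],[5.07,3.63,0,0,0,0,1]]]'|grep ^force
python3 -m creep '[[[1.21,-0.03,0,0,0,0,1],[2.36,-0.30,0,0,0,0,1],[3.41,-0.76,0,0,0,0,1],[4.32,-1.40,0,0,0,0,1],[5.08,-2.17,0,0,0,0,1]]]'|grep ^force
python3 -m creep '[[[0.59,-0.87,0,0,0,0,1],[1.02,-1.79,0,0,0,0,1],[1.27,-2.74,0,0,0,0,1],[1.37,-3.69,0,0,0,0,1],[1.31,-4.61,0,0,0,0,1]]]'|grep ^force
python3 -m creep '[[[-0.18,-0.87,0,0,0,0,1],[-0.48,-1.67,0,0,0,0,1],[-0.87,-2.40,0,0,0,0,1],[-1.33,-3.04,0,0,0,0,1],[-1.85,-3.59,0,0,0,0,1]]]'|grep ^force
python3 look.py 7
python3 -m creep '[[[-0.56,-0.46,0,0,0,0,1],[-1.14,-0.84,0,0,0,0,1],[-1.73,-1.13,0,0,0,0,1],[-2.32,-1.35,0,0,0,0,1],[-2.93,-1.50,0,0,0,0,1]]]'|grep ^force
python3 look.py 8
python3 - <<'E'
from h import *
print(np.round(get_obs()['time_s'],2))
c=capture('scene'); a,n=tongue(c,np.array([.5468,-.0692])); print(n, a is not None and np.degrees(a)+5)
rows(258.8,[6]*25)
E
```

```text
force: [-5.1, 5.6, 12.7]
force: [0.6, -0.8, 8.2]
force: [1.7, 1.3, 7.9]
force: [2.6, -0.9, 7.4]
force: [4.1, 1.1, 5.1]
force: [4.3, 5.3, 7.4]
7 19.8167 [ 0.5063 -0.1131  0.1571] [4.3 5.3 7.4] (np.float64(-6.164645862235973), [0, 201, 1007, 1140, 1019, 0], [353.8, 53.8, 113.8, 173.8, 233.8, 293.8])
force: [0.1, 7.6, 8.9]
8 20.2833 [ 0.5352 -0.1276  0.157 ] [0.1 7.6 8.9] (np.float64(15.01326594670227), [0, 959, 1176, 1226, 1041, 0], [15.0, 75.0, 135.0, 195.0, 255.0, 315.0])
20.33
21 -42.62955615830986
-0.62,-0.09; -1.25,-0.11; -1.88,-0.07; -2.49,0.03; -3.10,0.21  -> 288.8
-0.58,0.23; -1.14,0.53; -1.66,0.88; -2.14,1.28; -2.58,1.73  -> 318.8
-0.39,0.49; -0.72,1.02; -1.00,1.59; -1.22,2.18; -1.37,2.79  -> 348.8
-0.09,0.62; -0.11,1.25; -0.07,1.88; 0.03,2.49; 0.21,3.10  -> 18.8
0.23,0.58; 0.53,1.14; 0.88,1.66; 1.28,2.14; 1.73,2.58  -> 48.8
```

```bash
python3 -c "
from h import *
rows(258.8,[6.5]+[7]*14)
from m2 import *
for w in(.05,.3): print(np.degrees(sim(J,D,[(R,6.5*d),(14*R,7*d),(.3,0)],w0=w,lag=L)[0][:,0]))"
```

```text
-0.67,-0.09; -1.41,-0.11; -2.14,-0.04; -2.85,0.13; -3.54,0.38  -> 293.3
-0.65,0.33; -1.26,0.74; -1.82,1.22; -2.31,1.76; -2.73,2.36  -> 328.3
-0.35,0.65; -0.61,1.33; -0.79,2.04; -0.88,2.77; -0.89,3.50  -> 3.3
[ 0.33772576 19.83011609 21.68275041]
[ 1.43243094 26.4176355  28.44178856]
```

```bash
python3 -m creep '[[[-0.67,-0.09,0,0,0,0,1],[-1.41,-0.11,0,0,0,0,1],[-2.14,-0.04,0,0,0,0,1],[-2.85,0.13,0,0,0,0,1],[-3.54,0.38,0,0,0,0,1]]]'|grep ^force
python3 -m creep '[[[-0.65,0.33,0,0,0,0,1],[-1.26,0.74,0,0,0,0,1],[-1.82,1.22,0,0,0,0,1],[-2.31,1.76,0,0,0,0,1],[-2.73,2.36,0,0,0,0,1]]]'|grep ^force
python3 -m creep '[[[-0.35,0.65,0,0,0,0,1],[-0.61,1.33,0,0,0,0,1],[-0.79,2.04,0,0,0,0,1],[-0.88,2.77,0,0,0,0,1],[-0.89,3.50,0,0,0,0,1]]]'|grep ^force
python3 look.py 9
python3 - <<'E'
from h import *
print(np.round(get_obs()['time_s'],2))
c=capture('scene'); a,n=tongue(c,np.array([.5468,-.0692])); print(n, a is not None and np.degrees(a)+5)
from h import rows
rows(3.3,[7]*10)
E
```

```text
force: [-2.6, 4.5, 11.9]
force: [-1.6, -0.4, 9.5]
force: [1.4, -1.0, 7.8]
9 21.6333 [ 0.6067 -0.0661  0.1572] [ 1.4 -1.   7.8] (np.float64(-11.43656703769895), [0, 1048, 1302, 0, 1130, 1184], [348.6, 48.6, 108.6, 168.6, 228.6, 288.6])
21.68
19 -11.59047415294851
0.09,0.73; 0.26,1.44; 0.52,2.12; 0.86,2.77; 1.28,3.37  -> 38.3
0.49,0.55; 1.04,1.03; 1.65,1.44; 2.30,1.78; 2.98,2.03  -> 73.3
```

```bash
python3 -m creep '[[[0.09,0.73,0,0,0,0,1],[0.26,1.44,0,0,0,0,1],[0.52,2.12,0,0,0,0,1],[0.86,2.77,0,0,0,0,1],[1.28,3.37,0,0,0,0,1]]]'|grep ^force
python3 -m creep '[[[0.35,0.43,0,0,0,0,1],[0.55,0.62,0,0,0,0,1],[0.60,0.67,0,0,0,0,1],[0.60,0.67,0,0,0,0,1],[0.60,0.67,0,0,0,0,1]]]'|grep ^force
python3 look.py 10
python3 - <<'E'
from h import *
c=capture('scene'); save(c,'s10.png'); np.savez('s10.npz',**{k:np.array(x) for k,x in c.items()})
a,n=tongue(c,np.array([.5468,-.0692])); print(n, a is not None and np.degrees(a)+5)
cv2.imwrite('pics/s10c.png',cv2.resize(c['img'][180:290,225:380],(775,550),interpolation=cv2.INTER_CUBIC)[:,:,::-1])
E
```

```text
force: [3.2, 0.7, 6.8]
force: [2.2, 2.7, 7.5]
10 22.5667 [ 0.5881 -0.025   0.1572] [2.2 2.7 7.5] (np.float64(-3.1999857838863353), [0, 623, 1229, 828, 1271, 1056], [356.8, 56.8, 116.8, 176.8, 236.8, 296.8])
18 -3.774083540584554
```

View pics/s10c.png

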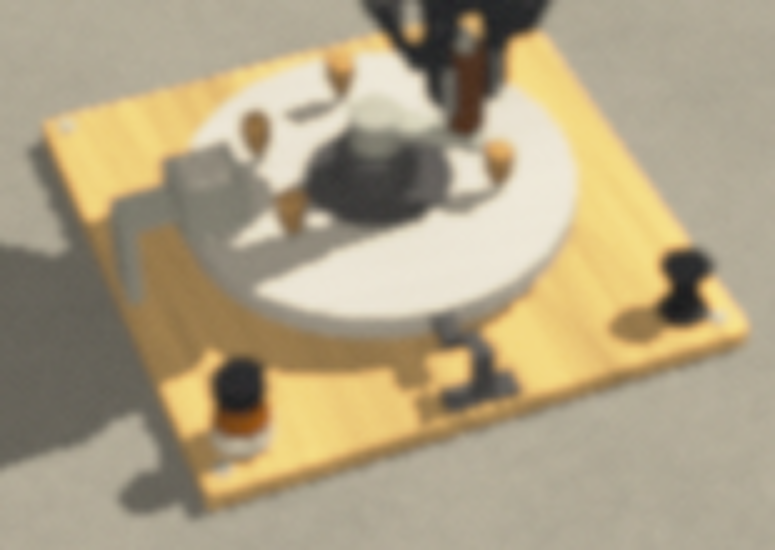

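```bash
python3 -c "
from h import *
from m2 import *
for st in([7]*5,[7]*4+[3],[7]*5+[4]): print(st,[np.degrees(sim(JJ,DD,[(R,x*d) for x in st]+[(.4,0)],lag=L)[0][-1,0]).round(1) for JJ in(J,.04) for DD in(D,.06,.066)])
rows(45.6,[7]*5+[4])"
```

```text
[7, 7, 7, 7, 7] [np.float64(3.7), np.float64(4.2), np.float64(3.1), np.float64(3.0), np.float64(3.4), np.float64(2.5)]
[7, 7, 7, 7, 3] [np.float64(2.9), np.float64(3.3), np.float64(2.4), np.float64(2.3), np.float64(2.7), np.float64(1.9)]
[7, 7, 7, 7, 7, 4] [np.float64(4.3), np.float64(4.9), np.float64(3.6), np.float64(3.6), np.float64(4.1), np.float64(3.0)]
0.55,0.48; 1.16,0.89; 1.82,1.22; 2.50,1.47; 3.22,1.63  -> 80.6
0.42,0.05  -> 84.6
```

```bash
python3 -m creep '[[[0.56,0.47,0,0,0,0,1],[1.18,0.86,0,0,0,0,1],[1.85,1.18,0,0,0,0,1],[2.53,1.41,0,0,0,0,1],[3.26,1.56,0,0,0,0,1]]]'|grep ^force
python3 -m creep '[[[0,0,0,0,0,0,1],[0,0,0,0,0,0,1],[0,0,0,0,0,0,1]]]'|grep ^force
python3 look.py 11
python3 - <<'E'
from h import *
c=capture('scene'); a,n=tongue(c,np.array([.5468,-.0692])); print(n, a is not None and np.degrees(a)+5)
E
```

```text
force: [1.3, 3.8, 7.1]
force: [0.4, 5.0, 8.7]
11 23.3333 [ 0.5551 -0.009   0.1572] [0.4 5.  8.7] (np.float64(-0.2227171512412971), [0, 0, 1096, 1365, 1157, 1016], [359.8, 59.8, 119.8, 179.8, 239.8, 299.8])
15 -1.0744907556496193
```

```bash
python3 -m creep '[[[0,0,0,0,0,0,0.2],[0,0,0,0,0,0,0],[0,0,0,0,0,0,-0.3],[0,0,0,0,0,0,-0.3],[0,0,0,0,0,0,-0.3]]]'|grep -E 'force|width'
python3 -m creep '[[[0,0,-2,0,0,0,-0.3],[0,0,-5,0,0,0,-0.3],[0,0,-9,0,0,0,-0.3],[0,0,-12,0,0,0,-0.3],[0,0,-12,0,0,0,-0.3]]]'
python3 -m creep '[[[3,0,0,0,0,0,-0.3],[7,0,0,0,0,0,-0.3],[10,0,0,0,0,0,-0.3],[10,0,0,0,0,0,-0.3],[10,0,0,0,0,0,-0.3]]]'|grep -E 'pos|^force|width'
python3 - <<'E'
from h import *
C=np.array([.5468,-.0692]); w=[]
for n in('wrist','scene','top'):
    c=capture(n); a,k=tongue(c,C); print(n,k,a is not None and np.degrees(a)+5,wang(c)); save(c,n+'_end.png')
    s=c['img'][180:290,225:380] if n=='scene' else c['img']; w.append(cv2.resize(s,(400,280)))
cv2.imwrite('pics/end.png',np.hstack(w[:2])[:,:,::-1])
E
```

```text
force: [-0.4, 0.9, -0.6]
grip_width: 0.0555
gripper_force: 0.0
time_s: 24.27
eef_pos: [0.5573, -0.0089, 0.2832]
tool_rot: [-0.0, 1.0, 0.0, 0.005]
force: [1.8, -0.4, 0.6]
grip_width: 0.0549
gripper_force: 0.0
eef_pos: [0.4534, -0.009, 0.2769]
force: [1.2, -0.6, 0.3]
grip_width: 0.0551
wrist 0 False (np.float64(0.0006750714677918879), [0, 12, 359, 406, 394, 16], [0.0, 60.0, 120.0, 180.0, 240.0, 300.0])
scene 17 -0.8648640836481931 (np.float64(1.5190798800868368), [0, 31, 2, 29, 33, 33], [1.5, 61.5, 121.5, 181.5, 241.5, 301.5])
top 0 False (np.float64(-0.5219637537963866), [0, 0, 0, 0, 27, 24], [359.5, 59.5, 119.5, 179.5, 239.5, 299.5])
```

View pics/end.png

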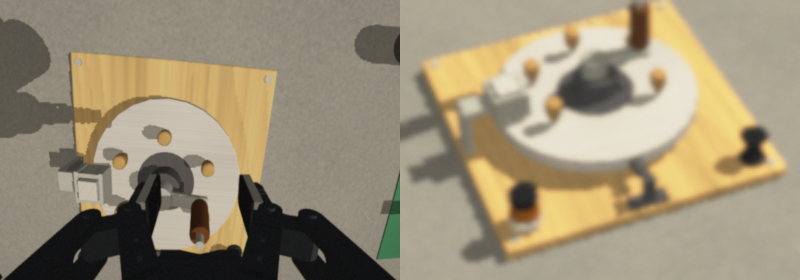

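The picture shows the tongue lined up with the pointer (right half, about (640,172)) and the handle free. The lures, spool and jar are still in place.

```bash
python3 -c "
from plant import *
print(close_job())"
```

```text
the job is handed in; nothing more can be done
None
```

The job is handed in at about 25 s: the wheel averaged 2.1 rad/s anticlockwise for over six seconds by camera, then was brought to rest in small forward nudges, with the index tongue within about 1° (3 mm) of the pointer and the handle released.

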